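Turn the bench carousel to bring the oil can to the front

ROBOT

A 6-joint arm with a two-finger parallel gripper is mounted at the origin on the work surface. World frame = base frame: x ahead of the robot, y to its left, z up, the work surface at z = 0. Lengths are in m, angles in degrees, forces in N, time in s.
With the tool pointing down it reaches from about 0.4 to 0.825 m from the base axis. Payload 7 kg.
Tool frame: the origin (TCP) lies midway between the tips of the shut fingers; the grasp point (between the pads) lies 19 mm behind it (r.hold_point_z is the distance from the TCP to the grasp point, in m); x points along the fingers, y is the direction in which the jaws open and shut, and the axes are right-handed (so a half turn about x gives the same grasp; the last joint's range is limited). The gripper opens to 88 mm and grips with 3 to 60 N. Pads are 19 mm wide; open, the fingers measure 130 mm over their backs; the gripper's body (78 mm by 193 mm) begins 47 mm behind the grasp point.
Start: joints at [89.903, 20.546, 0.682, 0, -70.136, -16.507], TCP at [0.193, 0.647, 0.227] pointing down, gripper open.
Joint ranges: [-176.03, 176.03], [-82.01, 121.73], [-58.28, 71.71], [-173.87, 95.51], [-174.79, -0.11], [-173.66, 173.66]. Speed limits (degrees/s): [136.94, 136.94, 172.46, 180, 180, 180].

INTERFACE

Orientations are given as [roll, pitch, yaw] about the fixed x, y, z axes, in that order (R = Rz(yaw) Ry(pitch) Rx(roll)).
In Python, from plant import r, viewer, order gives the robot as it stands. The module is installed in compiled form; this text tells all that it offers.
- The arm moves only by the shell command python3 -m creep 'ROWS' [FORCE]. ROWS is JSON, a list of rows, each an object of numbers: "ax", "ay", "az": the turn, a rotation vector about the tool's x, y, z in degrees; "tx", "ty", "tz": the shift along the tool's x, y, z in m; "fingers": the finger opening in m, from 0 to 0.0876. A call has 1 to 5 rows; each row is the pose to reach, as a shift and turn from the pose commanded when the call began, along the tool's axes at that moment; what a row does not reach only later rows make up. A row lasts 1/10 s, in which the tool goes at most 50 mm and 8.59 degrees, less where a joint would pass 70% of its speed; a pose out of reach is approached as far as the arm can. A call with a gripper value outside its range is refused whole. The fingers move at their own pace and stop on an object; FORCE is the grip in N (left out, the last holds). Time passes only in rows, so rows that repeat a pose let the fingers close. It gives the time, the measured TCP pose, the force and the opening at its end, in the units of the state.
- r.get_state(): the state, without advancing time (a new reading comes with each control period).
- viewer.capture(name): name is "side" or "top" or "wrist"; returns a dict with "pixels" (480x640x3 uint8, blue, green, red), "depth" (480x640 float32, m along the optical axis (not along the pixel's ray), 0 where there is no reading), "fx", "fy", "cx", "cy" (pixels), "k1" (the pictures are not rectified: a ray, as slopes to the right and down, at radius r is drawn at 1 + k1 r^2 times it, then the intrinsics apply), "rvec" (rotation vector, rad) and "tvec" (3), from world to camera coordinates, as OpenCV has them; the wrist camera has in their place "T_tool_cam" (4x4, takes a point from camera to tool coordinates, whose origin is the TCP and whose axes are the tool frame's). Camera axes: x right, y down, z forward; pixel columns grow to the right and rows downward; lengths in m; the calibration is good to about 2 mm. A picture is of the moment at which its call begins: read the wrist's pose just before it.
- order.close_job(): hands the job in, once; it reports no verdict.
The state is a dict: "time_s": time; "joints": joint angles; "qd": joint speeds; "joint_torque": joint torques, N m; "tcp_pos": TCP position; "eef_rot": TCP orientation; "contact_force": force on the tool from outside, world axes, zero at the start; "moment": the same for the moment, N m; "gripper_width": finger opening in m.
Only numpy, scipy, OpenCV 4.12 (cv2) and the standard library are available. Lean on these libraries where they do the work, as an engineer would, in place of code of your own. Each camera call takes 0.05 s, during which the arm holds its last target.

TASK

Turn the round carousel of cups on the workbench by gently pushing its rim with the fingertips, until the cup with the pointed oil can stands squarely at the front, at the middle of the base's shallow tray, and then draw the hand clear. Push only from outside on the walls of the cups: do not grip the carousel or reach in to its hub, and do not touch, lift or spill the oil can, the jar or the roll of tape that ride in it. Leave the screwdriver and the paint tin beside it where they are.

Things in the scene. Friction and masses are not known exactly. Their poses are not given: they have to be found in the camera images.
- base: Fixed sheet-steel base, bolted to the bench: plate 370 x 240 x 8 mm with a shallow tray at its front end. Origin: on the bench, on the carousel's vertical axis. z up; its FRONT is its own -x, which looks towards the robot within about 0.35 rad. The plate runs from x = -250 to +120 mm; the tray (200 mm wide) from x = -248 to -158 mm, its rims up to 24 mm above the bench.
- tray (a point): Middle of the tray's floor: on the base's centre line, 203 mm in front (-x) of the carousel's axis, 8 mm above the bench.
- carousel: The turning part: six equal round open metal cups in a ring on a round plate. Origin: on the vertical axis at bench height; z up; the oil can's cup lies along its own -x. Turns without end either way; greased bearing: about 0.05 N m plus 0.12 N m per rad/s (about 1 N at the rim); stops within a few degrees when let go. Three cups hold the loose things below, the others bolts, nuts and upright sockets.
- oil_can: The oil can: a loose squat steel can, 76 mm across at the foot, whose cone narrows to a thin upright spout; 78 mm tall in all, the only pointed thing in the carousel. It stands in one of the cups (inside width 86 mm). Origin: centre of its underside. z up along the spout.
- jar: Loose round glass jar with a dark lid, 62 mm across, 58 mm tall, standing in another cup. Origin: centre of its underside.
- tape_roll: Loose roll of grey tape on its flat side, 74 mm across, 47 mm tall with a hole through the middle, in another cup. Origin: centre of its underside.
- screwdriver: Loose screwdriver 210 mm long lying on the bench to the left or right of the carousel, its middle 280 to 315 mm from the axis. Origin: under the middle of it; x along the blade.
- paint_tin: Loose closed paint tin, 93 mm across and 102 mm tall, standing on the bench on the other side, 280 to 315 mm from the carousel's axis. Origin: centre of its underside.
- hub (a point): Top of the carousel's hub post, on the axis, 72 mm above the bench; the post is 44 mm across. The round plate under the cups is 196 mm across, 26 to 30 mm above the bench.
- oil_cup (a point): Centre of the floor of the oil can's cup, 34 mm above the bench, 100 mm from the axis. All cups: 92 mm across outside, wall 3 mm, walls from 30 to 80 mm above the bench; contents up to 112 mm above the bench. Cup centres are 60 degrees apart on a circle of 100 mm radius, so the scalloped rim reaches out to 146 mm.
- hollow (a point): Point in one of the six V-shaped hollows of the rim, open to the outside, midway between two neighbouring cups (30 degrees counter-clockwise, from above, from the oil can's cup; the others every 60 degrees), 126 mm from the axis, 60 mm above the bench. A fingertip here is 64 mm from both cup centres (18 mm from their walls) and, moved round the axis, pushes the next cup's side.
Things that resemble listed ones, but are neither listed nor needed, are in the scene too. Leave any green or red look-alike of the oil_can alone.

How it is judged (in metres and radians):
On the way:
1. the fingers push the carousel round (contact force between the fingers and carousel above 0.1 N and angular speed of carousel above 0.03 rad/s), for 0.1 s.
At the end, for the whole second after the job is handed in: The oil can stands upright in its cup at the front of the base, its centre within 16 mm of the base's centre line (about 9 degrees of turn), and the carousel is at rest (y of oil_can in the frame of base between -0.016 and 0.016 m and x of oil_can in the frame of base below -0.08 m and x of oil_can in the frame of carousel between -0.11 and -0.09 m and angle between oil_can's own z axis and vertical below 0.15 rad and height (world z) of oil_can below 0.04 m and angular speed of carousel below 0.05 rad/s and linear speed of oil_can below 0.02 m/s); the robot touches nothing.
It fails at once if the oil can, the jar or the tape roll is lifted or tipped in its cup (height (world z) of any of oil_can, jar, tape_roll above 0.046 m or angle between any of oil_can, jar, tape_roll's own z axis and vertical above 0.3 rad).
It fails at once if the robot touches the oil can, the jar or the tape roll (over 0.5 N) (contact force between any of the fingers, the arm and oil_can above 0.5 N or contact force between any of the fingers, the arm and jar above 0.5 N or contact force between any of the fingers, the arm and tape_roll above 0.5 N).
It fails at once if the carousel is gripped, jammed or rammed (more than 25 N on it) (contact force between any of the fingers, the arm and carousel above 25 N).
It fails at once if the hand reaches in to the hub (within 65 mm of the axis, lower than 110 mm) (horizontal distance between the grasp point and carousel below 0.065 m and height (world z) of the grasp point below 0.11 m).
It fails at once if the screwdriver or the paint tin is moved by more than 15 mm (distance of any of screwdriver, paint_tin from where it was at the start of the episode above 0.015 m).
It also fails if it takes over 51 s, if anything falls off the work surface, if the arm or the gripper's body presses on something with over 40 N, if the wrist force passes 120 N, or if a joint passes its speed limit or range.

## Working session

There is one attempt and no reset: what is moved stays moved. The work goes in short steps, Python scripts to look and compute and a shell command to move; the robot and the scene stay as the last step left them, time stands still between calls to the robot, and variables do not carry over. Pictures are saved under pics/ and viewed, and the job is handed in when it is done.

```bash
mkdir -p pics; python3 - <<'E'
from plant import r,viewer
import cv2
s=r.get_state();print(s)
for n in("top","side","wrist"):
    c=viewer.capture(n);cv2.imwrite(f"pics/{n}0.png",c["pixels"])
    print(n,{k:v for k,v in c.items() if k not in("pixels","depth")})
E
```

```text
{'time_s': 0.0, 'joints': array([ 8.99023319e+01,  2.05901862e+01,  6.32986088e-01, -1.94408016e-02,
       -7.01363491e+01, -1.65098498e+01]), 'qd': array([-0.05499062, -0.04243294,  0.0202629 , -0.00528317,  0.00046959,
       -0.06849229]), 'joint_torque': array([ 1.72301275e-04, -5.82718384e+01,  2.93053293e+01,  6.99734464e+00,
        6.72531605e-03, -1.66050236e-04]), 'tcp_pos': array([0.19278144, 0.64636417, 0.22563295]), 'eef_rot': array([  95.45732828,   89.90468172, -101.15681017]), 'contact_force': array([ 0.0515253 , -0.01776292, -0.54439896]), 'moment': array([-0.00061521,  0.01464899,  0.00071684]), 'gripper_width': 0.08788988766176721}
top {'fx': 540.991834541206, 'fy': 540.991834541206, 'cx': 315.49058060047906, 'cy': 239.49692713991755, 'k1': 0.056440541793778456, 'rvec': array([ 2.1655722 , -2.10678126,  0.22935014]), 'tvec': array([-0.01137238,  0.60093111,  1.20011617])}
side {'fx': 555.9996866106121, 'fy': 555.9996866106121, 'cx': 318.1829370067323, 'cy': 246.7058890464233, 'k1': -0.06306200907357457, 'rvec': array([ 2.16245891, -0.75689391,  0.3607355 ]), 'tvec': array([-0.42795552,  0.31656355,  0.75225028])}
wrist {'fx': 396.9381714400898, 'fy': 396.9381714400898, 'cx': 325.2490563628595, 'cy': 240.03253277689416, 'k1': -0.08937023254315693, 'T_tool_cam': array([[-3.90231723e-04, -2.78952046e-01,  9.60304953e-01,
        -1.59006182e-01],
       [ 9.99999893e-01, -3.48802943e-04,  3.05041003e-04,
        -3.90135047e-04],
       [ 2.49865382e-04,  9.60304969e-01,  2.78952152e-01,
        -7.69452121e-02],
       [ 0.00000000e+00,  0.00000000e+00,  0.00000000e+00,
         1.00000000e+00]])}
```

View pics/top0.png

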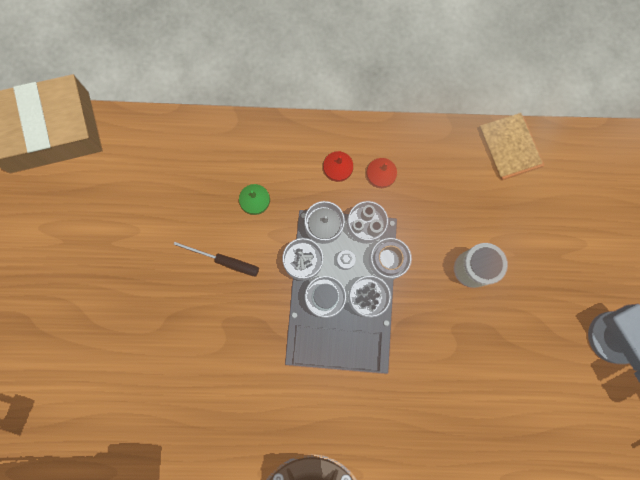

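View pics/side0.png

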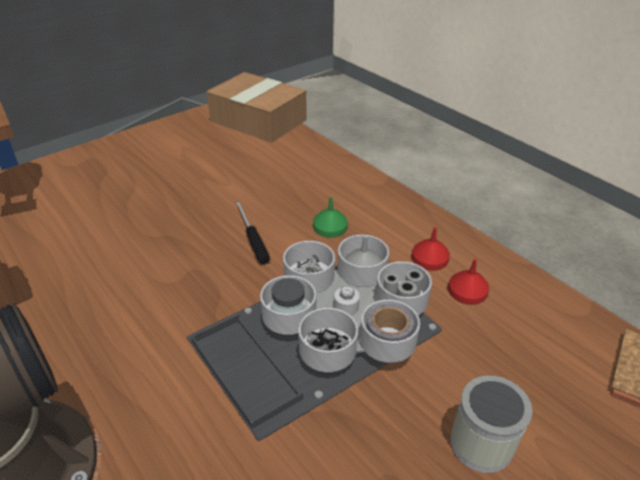

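```bash
cat > h.py <<'E'
import numpy as np,cv2
from scipy.spatial.transform import Rotation as Ro
def ray(c,u,v):
    xd=np.array([(u-c["cx"])/c["fx"],(v-c["cy"])/c["fy"]]);x=xd.copy()
    for _ in range(20): x=xd/(1+c["k1"]*(x@x))
    return np.array([x[0],x[1],1])
def topl(c,u,v,z):
    R=cv2.Rodrigues(c["rvec"])[0];o=-R.T@c["tvec"];d=R.T@ray(c,u,v)
    return o+d*(z-o[2])/d[2]
def proj(c,p):
    R=cv2.Rodrigues(c["rvec"])[0];q=R@np.array(p)+c["tvec"];x=q[:2]/q[2];x=x*(1+c["k1"]*(x@x))
    return x[0]*c["fx"]+c["cx"],x[1]*c["fy"]+c["cy"]
E
python3 - <<'E'
from plant import r,viewer
import cv2
from h import *
c=viewer.capture("top");s=viewer.capture("side")
print(proj(c,[0,0,0]),proj(c,r.get_state()["tcp_pos"]))
g=c["pixels"][190:390,270:430];cv2.imwrite("pics/topcrop.png",cv2.resize(g,None,fx=3,fy=3,interpolation=2)[:600])
g=s["pixels"][190:420,180:480];cv2.imwrite("pics/sidecrop.png",cv2.resize(g,None,fx=2.5,fy=2.5,interpolation=2))
for n,u,v,z in [("hub",345,259,.072),("oilcup rim",324,221,.08),("spout",323,219,.112),("tape",390,258,.08),("tin",487,264,.102),("handle",257,271,.01),("tip",175,243,.01),("jar",325,296,.08),("g",255,198,.05)]:
    print(n,topl(c,u,v,z).round(4))
for n,u,v in [("FL",286,364),("FR",388,373),("BL",301,210),("BR",396,219)]: print(n,topl(c,u,v,.008).round(4))
E
```

```text
(np.float64(310.2915338539841), np.float64(514.2211792937662)) (np.float64(-45.58884947844621), np.float64(435.3978926631728))
hub [ 0.5548 -0.0628  0.072 ]
oilcup rim [ 0.6402 -0.0127  0.08  ]
spout [ 0.6376 -0.009   0.112 ]
tape [ 0.5589 -0.1644  0.08  ]
tin [ 0.5485 -0.3768  0.102 ]
handle [0.5295 0.1409 0.01  ]
tip [0.5911 0.3378 0.01  ]
jar [ 0.4688 -0.0186  0.08  ]
g [0.6973 0.15   0.05  ]
FL [0.3165 0.0646 0.008 ]
FR [ 0.3021 -0.171   0.008 ]
BL [0.6821 0.041  0.008 ]
BR [ 0.6669 -0.1911  0.008 ]
```

```bash
python3 - <<'E'
import cv2
for n in ("wrist0",): print(cv2.imread(f"pics/{n}.png").shape)
E
```

```text
(480, 640, 3)
```

View pics/topcrop.png

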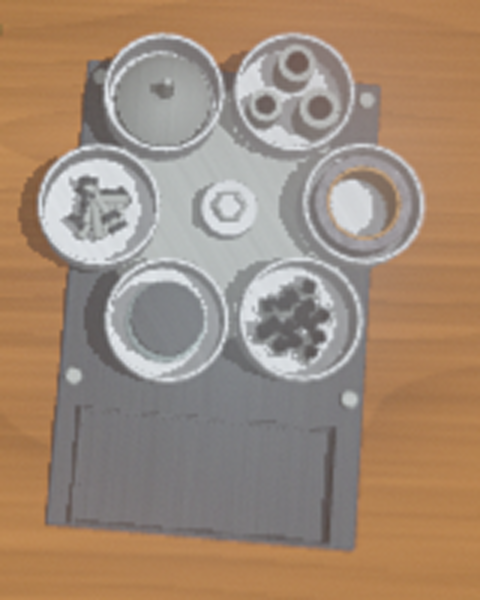

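View pics/sidecrop.png

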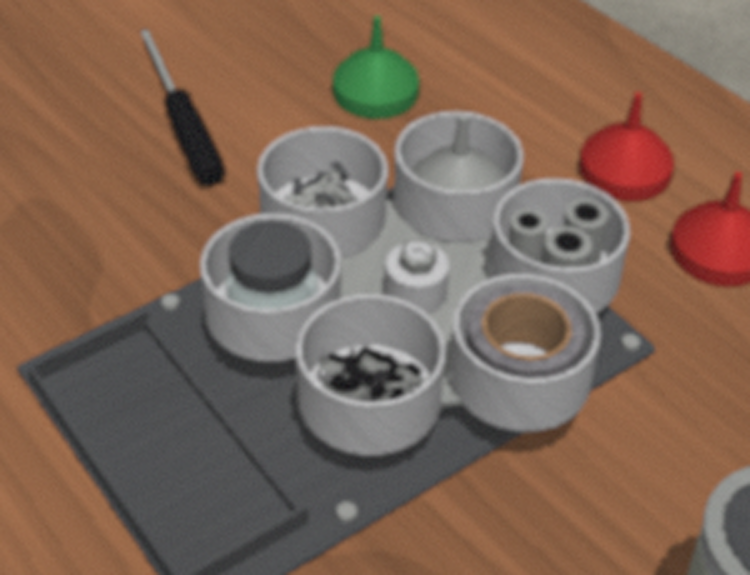

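```bash
python3 - <<'E'
from plant import r,viewer
from h import *
c=viewer.capture("top")
P=[(164,93),(295,92),(364,206),(300,320),(167,320),(98,205)]
W=np.array([topl(c,270+x/3,190+y/3,.08)[:2] for x,y in P]);ax=W.mean(0)
print(W.round(4),"axis",ax.round(4))
d=W-ax;print(np.hypot(*d.T).round(4),np.degrees(np.arctan2(d[:,1],d[:,0])).round(1))
fl,fr,bl,br=[topl(c,270+x/3,190+y/3,.008)[:2] for x,y in[(47,524),(355,548),(88,60),(381,86)]]
print("plate",np.linalg.norm(fl-fr),np.linalg.norm(fl-bl),np.linalg.norm(fr-br))
for e in(bl-fl,br-fr): print(np.degrees(np.arctan2(e[1],e[0])))
for e in(fl-fr,bl-br): print(np.degrees(np.arctan2(e[1],e[0]))-90)
print("mid plate", (fl+fr+bl+br)/4)
s=r.get_state();print(s["time_s"],Ro.from_euler("xyz",s["eef_rot"],degrees=True).as_matrix().round(3),s["tcp_pos"])
E
```

```text
[[ 0.6403 -0.0142]
 [ 0.6442 -0.1146]
 [ 0.5575 -0.1674]
 [ 0.4701 -0.1194]
 [ 0.4674 -0.0201]
 [ 0.5523  0.0337]] axis [ 0.5553 -0.067 ]
[0.1001 0.1008 0.1004 0.1    0.0996 0.1007] [  31.9  -28.1  -88.7 -148.4  152.    91.7]
plate 0.23736111881654223 0.36751238402149694 0.36554631152039874
-3.159913864227593
-3.422476177070537
-2.919432030964245
-3.3932963715258353
mid plate [ 0.49191176 -0.06371809]
0.3 [[-0.    -0.286 -0.958]
 [-0.001 -0.958  0.286]
 [-1.     0.001 -0.   ]] [0.19286946 0.64669855 0.22623555]
```

```bash
cat >> h.py <<'E'
AX=np.array([.5553,-.067])
def go(st,ang,R,z,yang):
    """print rows shift to the pose at polar (ang,R) about axis, height z, tool y at angle yang, x down"""
    M=Ro.from_euler("xyz",st["eef_rot"],degrees=True)
    a,b=np.radians(ang),np.radians(yang)
    p=np.r_[AX+R*np.array([np.cos(a),np.sin(a)]),z]
    y=np.array([np.cos(b),np.sin(b),0]);x=np.array([0,0,-1.]);T=Ro.from_matrix(np.c_[x,y,np.cross(x,y)])
    print("t",st["time_s"],"shift",M.inv().apply(p-st["tcp_pos"]).round(4),"turn",(M.inv()*T).as_rotvec(degrees=True).round(2))
    q=st["tcp_pos"][:2]-AX;yy=M.as_matrix()[:,1]
    print("polar",np.degrees(np.arctan2(q[1],q[0])).round(1),np.hypot(*q).round(4),"z",st["tcp_pos"][2].round(4),"yang",np.degrees(np.arctan2(yy[1],yy[0])).round(1),"F",st["contact_force"].round(2),"j",st["joints"].round(0))
E
python3 -m creep '[{"ax":8,"ty":0.017,"tz":-0.023,"fingers":0},{"ax":16,"ty":0.034,"tz":-0.046,"fingers":0},{"ax":24,"ty":0.051,"tz":-0.07,"fingers":0},{"ax":32,"ty":0.068,"tz":-0.093,"fingers":0},{"ax":38,"ty":0.085,"tz":-0.116,"fingers":0}]' 10
python3 -c "
from plant import r
from h import *
go(r.get_state(),61.7,.155,.226,61.7)"
```

```text
t 0.3 shift [ 5.000e-04  4.286e-01 -5.827e-01] turn [-1.683e+02  5.000e-02 -1.000e-02]
polar 116.9 0.8005 z 0.2262 yang -106.6 F [ 0.23 -0.18 -0.31] j [ 90.  21.   1.  -0. -70. -17.]invalid input
```

```bash
python3 -m creep '[{"ax":8,"ay":0,"az":0,"tx":0,"ty":0.017,"tz":-0.023,"fingers":0},{"ax":16,"ay":0,"az":0,"tx":0,"ty":0.034,"tz":-0.046,"fingers":0},{"ax":24,"ay":0,"az":0,"tx":0,"ty":0.051,"tz":-0.07,"fingers":0},{"ax":32,"ay":0,"az":0,"tx":0,"ty":0.068,"tz":-0.093,"fingers":0},{"ax":38,"ay":0,"az":0,"tx":0,"ty":0.085,"tz":-0.116,"fingers":0}]' 10
python3 -c "
from plant import r
from h import *
go(r.get_state(),61.7,.155,.226,61.7)"
```

```text
time_s: 0.8
tcp_pos: [0.2804, 0.5312, 0.2266]
eef_rot: [-52.9, 90.0, 72.2]
contact_force: [0.6, -0.0, -0.4]
gripper_width: 0.0533
t 0.8 shift [ 0.0006 -0.0197 -0.5781] turn [153.38   0.    -0.  ]
polar 114.7 0.6584 z 0.2266 yang -144.9 F [ 0.59 -0.03 -0.39] j [ 81.  14.  -9.   0. -67. -46.]
```

```bash
python3 -m creep '[{"ax":8,"ay":0,"az":0,"tx":0,"ty":-0.001,"tz":-0.029,"fingers":0},{"ax":16,"ay":0,"az":0,"tx":0,"ty":-0.002,"tz":-0.058,"fingers":0},{"ax":24,"ay":0,"az":0,"tx":0,"ty":-0.003,"tz":-0.087,"fingers":0},{"ax":32,"ay":0,"az":0,"tx":0,"ty":-0.004,"tz":-0.116,"fingers":0},{"ax":38,"ay":0,"az":0,"tx":0,"ty":-0.005,"tz":-0.144,"fingers":0}]'
python3 -m creep '[{"ax":8,"ay":0,"az":0,"tx":0,"ty":-0.019,"tz":-0.022,"fingers":0},{"ax":16,"ay":0,"az":0,"tx":0,"ty":-0.038,"tz":-0.044,"fingers":0},{"ax":24,"ay":0,"az":0,"tx":0,"ty":-0.057,"tz":-0.066,"fingers":0},{"ax":32,"ay":0,"az":0,"tx":0,"ty":-0.076,"tz":-0.088,"fingers":0},{"ax":38,"ay":0,"az":0,"tx":0,"ty":-0.094,"tz":-0.11,"fingers":0}]'
python3 -c "
from plant import r
from h import *
go(r.get_state(),61.7,.155,.226,61.7)"
```

```text
time_s: 1.3
tcp_pos: [0.3678, 0.4167, 0.2267]
eef_rot: [-12.2, 90.0, 74.9]
contact_force: [1.6, -1.4, 0.1]
gripper_width: 0.0136
time_s: 1.8
tcp_pos: [0.4568, 0.3026, 0.2267]
eef_rot: [2.3, 90.0, 51.3]
contact_force: [-0.3, 1.0, 0.4]
gripper_width: 0.0009
t 1.8 shift [ 0.0007 -0.2826 -0.0635] turn [ 7.738e+01  1.000e-02 -1.000e-02]
polar 104.9 0.3825 z 0.2267 yang 139.1 F [-0.35  0.99  0.41] j [ 54.   9. -15.   0. -66. -95.]
```

```bash
python3 -m creep '[{"ax":8,"ay":0,"az":0,"tx":0,"ty":-0.028,"tz":-0.006,"fingers":0},{"ax":16,"ay":0,"az":0,"tx":0,"ty":-0.056,"tz":-0.013,"fingers":0},{"ax":24,"ay":0,"az":0,"tx":0,"ty":-0.085,"tz":-0.019,"fingers":0},{"ax":32,"ay":0,"az":0,"tx":0,"ty":-0.113,"tz":-0.026,"fingers":0},{"ax":38.5,"ay":0,"az":0,"tx":0,"ty":-0.141,"tz":-0.032,"fingers":0}]'
python3 -m creep '[{"ax":8,"ay":0,"az":0,"tx":0,"ty":-0.026,"tz":0.013,"fingers":0},{"ax":16,"ay":0,"az":0,"tx":0,"ty":-0.052,"tz":0.025,"fingers":0},{"ax":24,"ay":0,"az":0,"tx":0,"ty":-0.078,"tz":0.038,"fingers":0},{"ax":32,"ay":0,"az":0,"tx":0,"ty":-0.104,"tz":0.05,"fingers":0},{"ax":39,"ay":0,"az":0,"tx":0,"ty":-0.13,"tz":0.063,"fingers":0}]'
python3 -c "
from plant import r
from h import *
go(r.get_state(),61.7,.155,.06,61.7)"
```

```text
time_s: 2.3
tcp_pos: [0.5429, 0.1864, 0.2267]
eef_rot: [33.4, 90.0, 43.9]
contact_force: [1.1, 0.8, -0.4]
gripper_width: 0.0007
time_s: 2.8
tcp_pos: [0.6293, 0.0707, 0.2266]
eef_rot: [102.9, 90.0, 74.5]
contact_force: [0.7, 0.0, 1.4]
gripper_width: 0.0002
t 2.8 shift [ 1.666e-01 -1.400e-03  1.000e-04] turn [-0.13 -0.   -0.  ]
polar 61.7 0.1564 z 0.2266 yang 61.6 F [0.68 0.01 1.4 ] j [  24.   17.   -5.   -0.  -68. -142.]
```

```bash
python3 -m creep '[{"ax":0,"ay":0,"az":0,"tx":0.03,"ty":0,"tz":0,"fingers":0},{"ax":0,"ay":0,"az":0,"tx":0.06,"ty":0,"tz":0,"fingers":0},{"ax":0,"ay":0,"az":0,"tx":0.09,"ty":0,"tz":0,"fingers":0},{"ax":0,"ay":0,"az":0,"tx":0.115,"ty":0,"tz":0,"fingers":0},{"ax":0,"ay":0,"az":0,"tx":0.13,"ty":0,"tz":0,"fingers":0}]'
python3 -c "
from plant import r,viewer
from h import *
go(r.get_state(),61.7,.155,.06,61.7)
a=viewer.capture('side')['pixels'];b=viewer.capture('top')['pixels']
k=lambda g:cv2.resize(g,(400,400))
cv2.imwrite('pics/a1.png',np.hstack([k(a[150:390,230:470]),k(b[150:330,250:430])]))"
```

```text
time_s: 3.3
tcp_pos: [0.6277, 0.0713, 0.0942]
eef_rot: [-135.3, 89.8, -163.4]
contact_force: [-1.1, -0.1, 1.2]
gripper_width: 0.0006
t 3.3 shift [ 0.0342 -0.001   0.0019] turn [ 0.17 -0.11  0.11]
polar 62.4 0.1561 z 0.0942 yang 61.9 F [-1.09 -0.15  1.23] j [  24.   23.  -14.   -0.  -53. -142.]
```

View pics/a1.png

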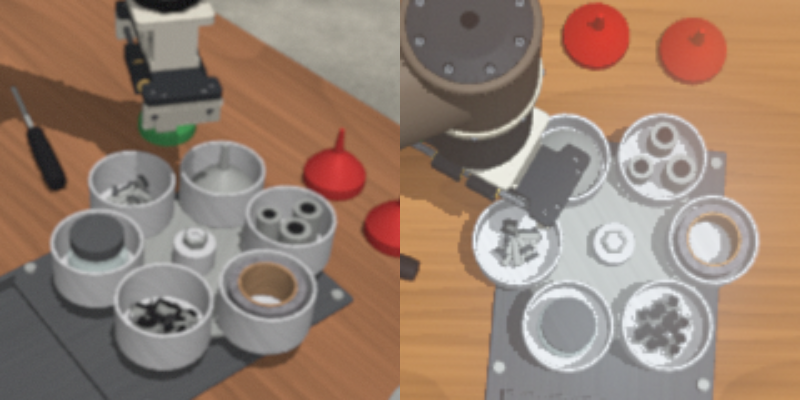

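```bash
python3 -m creep '[{"ax":0,"ay":0,"az":0,"tx":0.012,"ty":0,"tz":0,"fingers":0},{"ax":0,"ay":0,"az":0,"tx":0.024,"ty":0,"tz":0,"fingers":0},{"ax":0,"ay":0,"az":0,"tx":0.036,"ty":0,"tz":0,"fingers":0},{"ax":0,"ay":0,"az":0,"tx":0.036,"ty":-0.007,"tz":0,"fingers":0},{"ax":0,"ay":0,"az":0,"tx":0.036,"ty":-0.014,"tz":0,"fingers":0}]'
python3 -c "
from plant import r,viewer
from h import *
go(r.get_state(),61.7,.138,.06,61.7)
a=viewer.capture('side')['pixels'];b=viewer.capture('top')['pixels']
k=lambda g:cv2.resize(g,(400,400))
cv2.imwrite('pics/a2.png',np.hstack([k(a[150:390,230:470]),k(b[150:330,250:430])]))"
```

```text
time_s: 3.9
tcp_pos: [0.6218, 0.059, 0.0602]
eef_rot: [-123.0, 90.0, -151.0]
contact_force: [0.3, 0.2, 0.0]
gripper_width: 0.0003
t 3.9 shift [ 0.0002 -0.0044  0.0011] turn [ 0.22 -0.03  0.04]
polar 62.2 0.1424 z 0.0602 yang 61.9 F [0.31 0.23 0.05] j [  23.   24.  -17.    0.  -48. -141.]
```

View pics/a2.png

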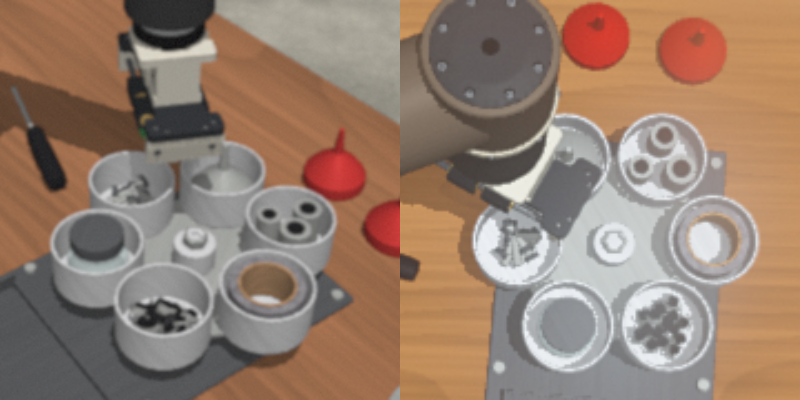

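```bash
python3 -m creep '[{"ax":-1,"ay":0,"az":0,"tx":0,"ty":-0.003,"tz":-0.0025,"fingers":0},{"ax":-3,"ay":0,"az":0,"tx":0,"ty":-0.0045,"tz":-0.007,"fingers":0},{"ax":-5,"ay":0,"az":0,"tx":0,"ty":-0.005,"tz":-0.012,"fingers":0},{"ax":-7.5,"ay":0,"az":0,"tx":0,"ty":-0.0055,"tz":-0.018,"fingers":0},{"ax":-10,"ay":0,"az":0,"tx":0,"ty":-0.0065,"tz":-0.024,"fingers":0}]'
python3 -c "
from plant import r,viewer
from h import *
go(r.get_state(),74.2,.138,.06,74.2)
b=viewer.capture('top')['pixels'];a=viewer.capture('side')['pixels'];
k=lambda g:cv2.resize(g,(400,400))
cv2.imwrite('pics/a3.png',np.hstack([k(a[150:390,230:470]),k(b[150:330,250:430])]))"
```

```text
time_s: 4.5
tcp_pos: [0.5981, 0.0653, 0.0611]
eef_rot: [36.7, 89.9, 18.8]
contact_force: [1.1, 0.5, 0.4]
gripper_width: 0.0005
t 4.5 shift [ 0.0011 -0.0012 -0.0051] turn [-2.13  0.05 -0.04]
polar 72.1 0.1391 z 0.0611 yang 72.1 F [1.07 0.48 0.36] j [  25.   22.  -20.    0.  -47. -133.]
```

View pics/a3.png

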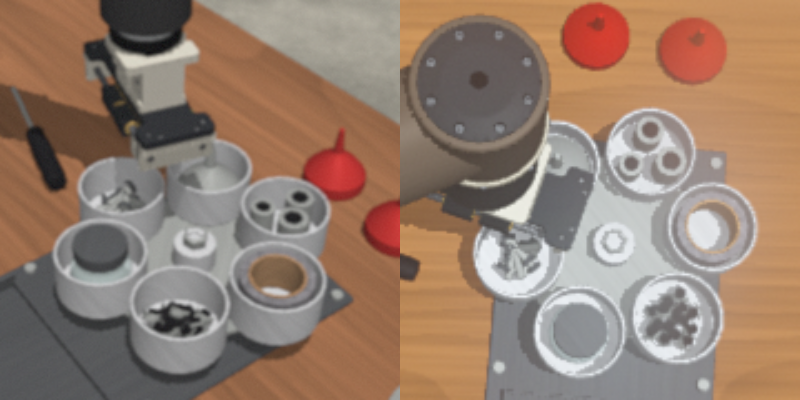

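```bash
python3 -m creep '[{"ax":-2.5,"ay":0,"az":0,"tx":0,"ty":0,"tz":-0.006,"fingers":0},{"ax":-5,"ay":0,"az":0,"tx":0,"ty":-0.0005,"tz":-0.012,"fingers":0},{"ax":-7.5,"ay":0,"az":0,"tx":0,"ty":-0.001,"tz":-0.018,"fingers":0},{"ax":-10,"ay":0,"az":0,"tx":0,"ty":-0.002,"tz":-0.024,"fingers":0},{"ax":-12.5,"ay":0,"az":0,"tx":0,"ty":-0.0035,"tz":-0.03,"fingers":0}]'
python3 -m creep '[{"ax":-2.5,"ay":0,"az":0,"tx":0,"ty":0,"tz":-0.006,"fingers":0},{"ax":-5,"ay":0,"az":0,"tx":0,"ty":-0.0005,"tz":-0.012,"fingers":0},{"ax":-7.5,"ay":0,"az":0,"tx":0,"ty":-0.001,"tz":-0.018,"fingers":0},{"ax":-10,"ay":0,"az":0,"tx":0,"ty":-0.002,"tz":-0.024,"fingers":0},{"ax":-12.5,"ay":0,"az":0,"tx":0,"ty":-0.0035,"tz":-0.03,"fingers":0}]'
python3 -c "
from plant import r,viewer
from h import *
go(r.get_state(),100,.138,.06,100)
b=viewer.capture('top')['pixels'];a=viewer.capture('side')['pixels'];
k=lambda g:cv2.resize(g,(400,400))
cv2.imwrite('pics/a4.png',np.hstack([k(a[150:390,230:470]),k(b[150:330,250:430])]))"
```

```text
time_s: 5.1
tcp_pos: [0.5688, 0.0714, 0.0609]
eef_rot: [28.6, 89.9, 23.1]
contact_force: [1.2, 1.7, -0.4]
gripper_width: 0.0004
time_s: 5.6
tcp_pos: [0.5385, 0.0708, 0.0609]
eef_rot: [19.9, 89.9, 26.8]
contact_force: [0.1, 1.2, -0.4]
gripper_width: 0.0007
t 5.6 shift [ 0.0009 -0.001  -0.0074] turn [-3.03  0.07 -0.02]
polar 96.9 0.1388 z 0.0609 yang 97.0 F [ 0.15  1.2  -0.35] j [  28.   18.  -28.    0.  -44. -111.]
```

View pics/a4.png

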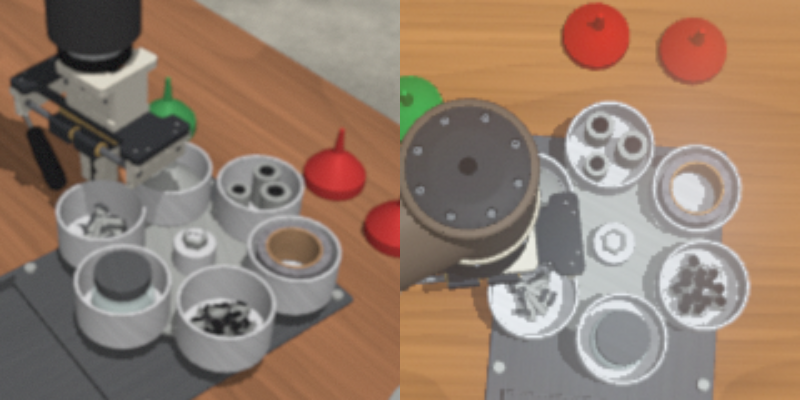

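```bash
python3 -m creep '[{"ax":-2.5,"ay":0,"az":0,"tx":0,"ty":0,"tz":-0.006,"fingers":0},{"ax":-5,"ay":0,"az":0,"tx":0,"ty":-0.0005,"tz":-0.012,"fingers":0},{"ax":-7.5,"ay":0,"az":0,"tx":0,"ty":-0.001,"tz":-0.018,"fingers":0},{"ax":-10,"ay":0,"az":0,"tx":0,"ty":-0.002,"tz":-0.024,"fingers":0},{"ax":-12.5,"ay":0,"az":0,"tx":0,"ty":-0.0035,"tz":-0.03,"fingers":0}]'
python3 -m creep '[{"ax":-2.5,"ay":0,"az":0,"tx":0,"ty":0,"tz":-0.006,"fingers":0},{"ax":-5,"ay":0,"az":0,"tx":0,"ty":-0.0005,"tz":-0.012,"fingers":0},{"ax":-7.5,"ay":0,"az":0,"tx":0,"ty":-0.001,"tz":-0.018,"fingers":0},{"ax":-10,"ay":0,"az":0,"tx":0,"ty":-0.002,"tz":-0.024,"fingers":0},{"ax":-12.5,"ay":0,"az":0,"tx":0,"ty":-0.0035,"tz":-0.03,"fingers":0}]'
python3 -m creep '[{"ax":-2.5,"ay":0,"az":0,"tx":0,"ty":0,"tz":-0.006,"fingers":0},{"ax":-5,"ay":0,"az":0,"tx":0,"ty":-0.0005,"tz":-0.012,"fingers":0},{"ax":-7.5,"ay":0,"az":0,"tx":0,"ty":-0.001,"tz":-0.018,"fingers":0},{"ax":-10,"ay":0,"az":0,"tx":0,"ty":-0.002,"tz":-0.024,"fingers":0},{"ax":-12.5,"ay":0,"az":0,"tx":0,"ty":-0.0035,"tz":-0.03,"fingers":0}]'
python3 -c "
from plant import r,viewer
from h import *
go(r.get_state(),137,.138,.06,137)
b=viewer.capture('top')['pixels'];a=viewer.capture('side')['pixels'];
k=lambda g:cv2.resize(g,(400,400))
cv2.imwrite('pics/a5.png',np.hstack([k(a[150:390,230:470]),k(b[150:330,250:430])]))"
```

```text
time_s: 6.2
tcp_pos: [0.5094, 0.0637, 0.0608]
eef_rot: [4.2, 89.9, 23.6]
contact_force: [0.2, 1.5, 0.1]
gripper_width: 0.0006
time_s: 6.7
tcp_pos: [0.4822, 0.0503, 0.0608]
eef_rot: [-4.6, 89.9, 27.3]
contact_force: [-0.2, 2.0, 0.1]
gripper_width: 0.0005
time_s: 7.2
tcp_pos: [0.4585, 0.0314, 0.0608]
eef_rot: [-16.1, 90.0, 28.3]
contact_force: [-1.0, 1.4, -0.1]
gripper_width: 0.0006
t 7.2 shift [ 0.0008 -0.0002 -0.0059] turn [-2.6   0.04  0.01]
polar 134.5 0.1381 z 0.0608 yang 134.4 F [-0.99  1.37 -0.13] j [ 29.  11. -38.   0. -41. -74.]
```

View pics/a5.png

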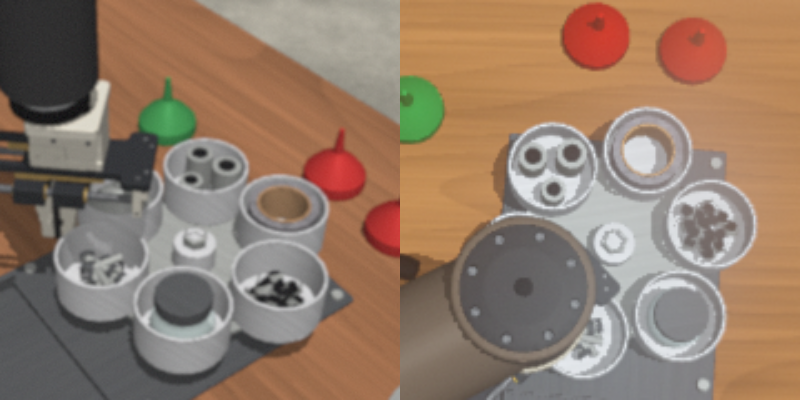

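```bash
python3 -c "
from plant import r,viewer
from h import *
c=viewer.capture('top')
for i,(x,y) in enumerate([(153,166),(248,150),(311,224),(280,316)]):
    p=topl(c,250+x*.45,150+y*.45,.08)[:2]-AX
    print(np.degrees(np.arctan2(p[1],p[0]))+60*(i+1),np.hypot(*p))
go(r.get_state(),137,.138,.06,137)"
```

```text
100.98461235703776 0.10054561268201272
101.55481133074153 0.10108201906394532
101.73043240233007 0.09936769103702724
101.33181434134403 0.09962478784522742
t 7.35 shift [ 0.0008 -0.0002 -0.0057] turn [-2.74  0.01  0.01]
polar 134.6 0.1381 z 0.0608 yang 134.3 F [0.63 0.12 0.35] j [ 29.  11. -38.   0. -41. -74.]
```

```bash
python3 -m creep '[{"ax":-2.5,"ay":0,"az":0,"tx":0,"ty":0,"tz":-0.006,"fingers":0},{"ax":-5,"ay":0,"az":0,"tx":0,"ty":-0.0005,"tz":-0.012,"fingers":0},{"ax":-7.5,"ay":0,"az":0,"tx":0,"ty":-0.001,"tz":-0.018,"fingers":0},{"ax":-10,"ay":0,"az":0,"tx":0,"ty":-0.002,"tz":-0.024,"fingers":0},{"ax":-12.5,"ay":0,"az":0,"tx":0,"ty":-0.0035,"tz":-0.03,"fingers":0}]'
python3 -m creep '[{"ax":-2.5,"ay":0,"az":0,"tx":0,"ty":0,"tz":-0.006,"fingers":0},{"ax":-5,"ay":0,"az":0,"tx":0,"ty":-0.0005,"tz":-0.012,"fingers":0},{"ax":-7.5,"ay":0,"az":0,"tx":0,"ty":-0.001,"tz":-0.018,"fingers":0},{"ax":-10,"ay":0,"az":0,"tx":0,"ty":-0.002,"tz":-0.024,"fingers":0},{"ax":-12.5,"ay":0,"az":0,"tx":0,"ty":-0.0035,"tz":-0.03,"fingers":0}]'
python3 -m creep '[{"ax":-2.5,"ay":0,"az":0,"tx":0,"ty":0,"tz":-0.006,"fingers":0},{"ax":-5,"ay":0,"az":0,"tx":0,"ty":-0.0005,"tz":-0.012,"fingers":0},{"ax":-7.5,"ay":0,"az":0,"tx":0,"ty":-0.001,"tz":-0.018,"fingers":0},{"ax":-10,"ay":0,"az":0,"tx":0,"ty":-0.002,"tz":-0.024,"fingers":0},{"ax":-12.5,"ay":0,"az":0,"tx":0,"ty":-0.0035,"tz":-0.03,"fingers":0}]'
python3 -c "
from plant import r,viewer
from h import *
go(r.get_state(),209.5,.138,.06,209.5)
b=viewer.capture('top')['pixels'];a=viewer.capture('side')['pixels'];
k=lambda g:cv2.resize(g,(400,400))
cv2.imwrite('pics/a6.png',np.hstack([k(a[150:390,230:470]),k(b[150:330,250:430])]))"
```

```text
time_s: 7.85
tcp_pos: [0.4396, 0.008, 0.0607]
eef_rot: [-30.2, 90.0, 26.7]
contact_force: [-1.7, 1.4, -0.1]
gripper_width: 0.0005
time_s: 8.35
tcp_pos: [0.4261, -0.0191, 0.0607]
eef_rot: [-46.7, 90.0, 22.6]
contact_force: [-0.0, 1.6, -0.2]
gripper_width: 0.0002
time_s: 8.85
tcp_pos: [0.4188, -0.0486, 0.0607]
eef_rot: [-55.2, 90.0, 26.7]
contact_force: [-0.6, 0.6, 0.2]
gripper_width: 0.0003
t 8.85 shift [ 0.0007 -0.0285 -0.0832] turn [-3.763e+01  0.000e+00  1.000e-02]
polar 172.3 0.1378 z 0.0607 yang 171.9 F [-0.59  0.64  0.2 ] j [ 20.   8. -43.  -0. -40. -29.]
```

View pics/a6.png

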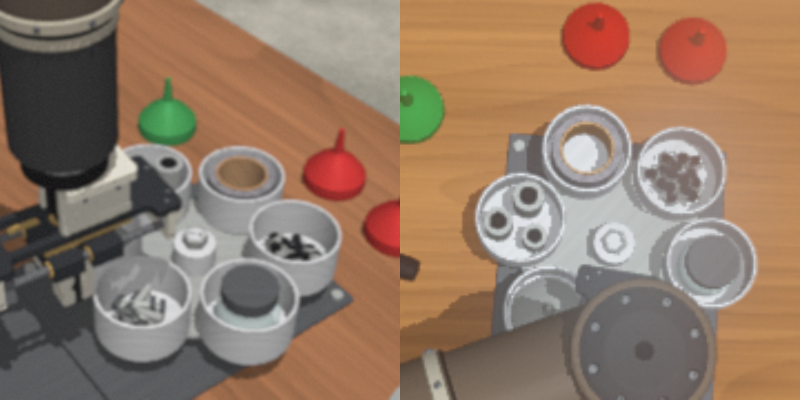

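```bash
python3 -m creep '[{"ax":-2.5,"ay":0,"az":0,"tx":0,"ty":0,"tz":-0.006,"fingers":0},{"ax":-5,"ay":0,"az":0,"tx":0,"ty":-0.0005,"tz":-0.012,"fingers":0},{"ax":-7.5,"ay":0,"az":0,"tx":0,"ty":-0.001,"tz":-0.018,"fingers":0},{"ax":-10,"ay":0,"az":0,"tx":0,"ty":-0.002,"tz":-0.024,"fingers":0},{"ax":-12.5,"ay":0,"az":0,"tx":0,"ty":-0.0035,"tz":-0.03,"fingers":0}]'
python3 -m creep '[{"ax":-2.5,"ay":0,"az":0,"tx":0,"ty":0,"tz":-0.006,"fingers":0},{"ax":-5,"ay":0,"az":0,"tx":0,"ty":-0.0005,"tz":-0.012,"fingers":0},{"ax":-7.5,"ay":0,"az":0,"tx":0,"ty":-0.001,"tz":-0.018,"fingers":0},{"ax":-10,"ay":0,"az":0,"tx":0,"ty":-0.002,"tz":-0.024,"fingers":0},{"ax":-12.5,"ay":0,"az":0,"tx":0,"ty":-0.0035,"tz":-0.03,"fingers":0}]'
python3 -m creep '[{"ax":-2,"ay":0,"az":0,"tx":0,"ty":0,"tz":-0.0048,"fingers":0},{"ax":-3.5,"ay":0,"az":0,"tx":0,"ty":-0.0002,"tz":-0.0085,"fingers":0},{"ax":-5,"ay":0,"az":0,"tx":0,"ty":-0.0005,"tz":-0.012,"fingers":0},{"ax":-6,"ay":0,"az":0,"tx":0,"ty":-0.0008,"tz":-0.0144,"fingers":0},{"ax":-7,"ay":0,"az":0,"tx":0,"ty":-0.001,"tz":-0.0168,"fingers":0}]'
python3 -c "
from plant import r,viewer
from h import *
go(r.get_state(),209.5,.138,.06,209.5)
b=viewer.capture('top')['pixels'];a=viewer.capture('side')['pixels'];
k=lambda g:cv2.resize(g,(400,400))
cv2.imwrite('pics/a7.png',np.hstack([k(a[150:390,230:470]),k(b[150:330,250:430])]))"
```

```text
time_s: 9.45
tcp_pos: [0.4179, -0.0787, 0.0606]
eef_rot: [-27.9, 90.0, 66.4]
contact_force: [-0.2, 2.0, -0.4]
gripper_width: 0.0006
time_s: 9.95
tcp_pos: [0.4236, -0.1084, 0.0606]
eef_rot: [78.4, 90.0, -174.8]
contact_force: [-0.3, -0.1, -0.1]
gripper_width: 0.0003
time_s: 10.45
tcp_pos: [0.4295, -0.1241, 0.0606]
eef_rot: [110.4, 90.0, -135.7]
contact_force: [-1.3, 0.7, -0.7]
gripper_width: 0.0009
t 10.45 shift [ 0.0006 -0.0008 -0.0122] turn [-5.63 -0.   -0.  ]
polar -155.6 0.1382 z 0.0606 yang -156.1 F [-1.34  0.73 -0.66] j [  9.  10. -40.   0. -40.  15.]
```

View pics/a7.png

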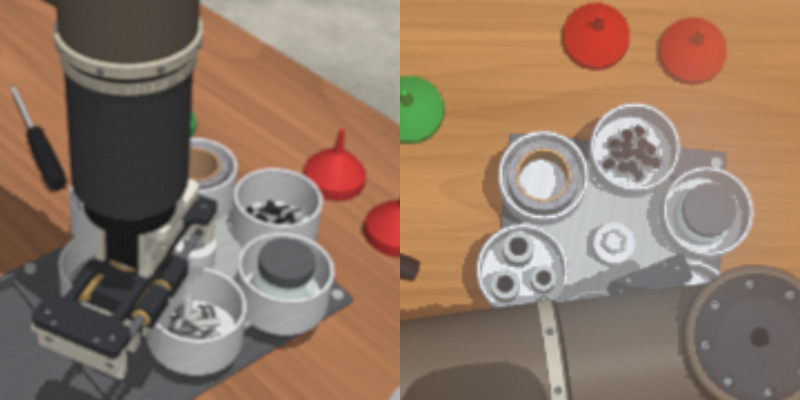

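```bash
python3 -c "
from plant import r,viewer
from h import *
c=viewer.capture('top')
for o,(x,y) in zip((120,180,240),[(143,175),(235,146),(308,211)]):
    p=topl(c,250+x*.45,150+y*.45,.08)[:2]-AX
    print(np.degrees(np.arctan2(p[1],p[0]))+o,np.hypot(*p))
go(r.get_state(),209.5,.138,.06,209.5)"
```

```text
168.98136436088424 0.10073882726542797
169.5118042155359 0.10140662888506624
169.64456303822604 0.10004478127556679
t 10.6 shift [ 0.0006 -0.0009 -0.0122] turn [-5.66 -0.01  0.01]
polar -155.6 0.1383 z 0.0606 yang -156.2 F [ 0.15 -0.25  0.3 ] j [  9.  10. -40.   0. -40.  15.]
```

```bash
python3 -m creep '[{"ax":-1.2,"ay":0,"az":0,"tx":0,"ty":0,"tz":-0.0029,"fingers":0},{"ax":-2.4,"ay":0,"az":0,"tx":0,"ty":0,"tz":-0.0058,"fingers":0},{"ax":-3.6,"ay":0,"az":0,"tx":0,"ty":-0.0003,"tz":-0.0086,"fingers":0},{"ax":-4.8,"ay":0,"az":0,"tx":0,"ty":-0.0005,"tz":-0.0115,"fingers":0},{"ax":-5.5,"ay":0,"az":0,"tx":0,"ty":-0.0006,"tz":-0.013,"fingers":0}]'
python3 -c "
from plant import r,viewer
from h import *
go(r.get_state(),209.5,.138,.06,209.5)
b=viewer.capture('top')['pixels'];a=viewer.capture('side')['pixels'];
k=lambda g:cv2.resize(g,(400,400))
cv2.imwrite('pics/a8.png',np.hstack([k(a[150:390,230:470]),k(b[150:330,250:430])]))"
```

```text
time_s: 11.1
tcp_pos: [0.4353, -0.1361, 0.0606]
eef_rot: [-145.5, 90.0, -26.0]
contact_force: [-0.1, 1.0, 0.1]
gripper_width: 0.0001
t 11.1 shift [ 0.0006 -0.0005  0.0011] turn [-0.03 -0.01  0.01]
polar -150.1 0.1385 z 0.0606 yang -150.5 F [-0.12  1.02  0.07] j [  8.  11. -39.   0. -41.  22.]
```

View pics/a8.png

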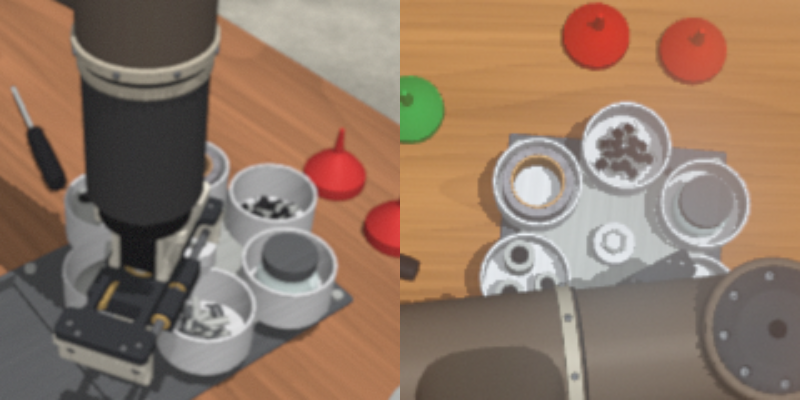

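```bash
python3 -c "
from plant import r,viewer
from h import *
c=viewer.capture('top')
for o,(x,y) in zip((120,180,240),[(138,181),(227,145),(305,203)]):
    p=topl(c,250+x*.45,150+y*.45,.08)[:2]-AX
    print(np.degrees(np.arctan2(p[1],p[0]))+o,np.hypot(*p))
go(r.get_state(),209.5,.138,.06,209.5)"
```

```text
173.62075557938374 0.10058983591193416
174.23293661869778 0.1010247975135735
174.68514349771309 0.10030310830272934
t 11.25 shift [ 0.0006 -0.0005  0.0009] turn [-0.12 -0.01  0.01]
polar -150.1 0.1385 z 0.0606 yang -150.6 F [-0.42 -0.54  0.73] j [  8.  11. -39.   0. -41.  22.]
```

```bash
python3 -m creep '[{"ax":-0.6,"ay":0,"az":0,"tx":0,"ty":0,"tz":-0.0014,"fingers":0},{"ax":-1.2,"ay":0,"az":0,"tx":0,"ty":0,"tz":-0.0028,"fingers":0},{"ax":-1.7,"ay":0,"az":0,"tx":0,"ty":0,"tz":-0.004,"fingers":0},{"ax":-2.2,"ay":0,"az":0,"tx":0,"ty":0,"tz":-0.0052,"fingers":0},{"ax":-2.6,"ay":0,"az":0,"tx":0,"ty":-0.0002,"tz":-0.0062,"fingers":0}]'
python3 -c "
from plant import r
from h import *
go(r.get_state(),209.5,.17,.06,210)"
```

```text
time_s: 11.75
tcp_pos: [0.4383, -0.1412, 0.0606]
eef_rot: [64.2, 90.0, -173.8]
contact_force: [-0.3, -0.0, -0.3]
gripper_width: 0.0008
t 11.75 shift [0.0006 0.0312 0.0084] turn [ 2.03  0.   -0.  ]
polar -147.6 0.1386 z 0.0606 yang -148.0 F [-0.29 -0.02 -0.27] j [  7.  11. -38.  -0. -41.  25.]
```

```bash
python3 -m creep '[{"ax":0,"ay":0,"az":0,"tx":0,"ty":0.005,"tz":0.004,"fingers":0},{"ax":0,"ay":0,"az":0,"tx":0,"ty":0.012,"tz":0.005,"fingers":0},{"ax":0,"ay":0,"az":0,"tx":0,"ty":0.02,"tz":0.006,"fingers":0},{"ax":0,"ay":0,"az":0,"tx":-0.005,"ty":0.025,"tz":0.006,"fingers":0},{"ax":0,"ay":0,"az":0,"tx":-0.03,"ty":0.025,"tz":0.006,"fingers":0}]'
python3 -m creep '[{"ax":0,"ay":0,"az":0,"tx":-0.03,"ty":0,"tz":0,"fingers":0},{"ax":0,"ay":0,"az":0,"tx":-0.07,"ty":0,"tz":0,"fingers":0},{"ax":0,"ay":0,"az":0,"tx":-0.11,"ty":0,"tz":0,"fingers":0},{"ax":0,"ay":0,"az":0,"tx":-0.15,"ty":0,"tz":0,"fingers":0},{"ax":0,"ay":0,"az":0,"tx":-0.17,"ty":0,"tz":0,"fingers":0}]'
python3 -c "
from plant import r,viewer
from h import *
go(r.get_state(),209.5,.17,.06,210)
b=viewer.capture('top')['pixels'];a=viewer.capture('side')['pixels'];
k=lambda g:cv2.resize(g,(400,400))
cv2.imwrite('pics/a9.png',np.hstack([k(a[150:390,180:420]),k(b[150:330,250:430])]))"
```

```text
time_s: 12.25
tcp_pos: [0.411, -0.1497, 0.0893]
eef_rot: [57.6, 89.7, 179.5]
contact_force: [0.6, 0.2, 0.6]
gripper_width: 0.0008
time_s: 12.75
tcp_pos: [0.4146, -0.1498, 0.2648]
eef_rot: [-126.8, 89.7, -4.8]
contact_force: [0.9, 0.8, 0.3]
gripper_width: 0.0005
t 12.75 shift [0.2047 0.0075 0.0037] turn [ 2.01 -0.18  0.26]
polar -149.5 0.1633 z 0.2648 yang -148.0 F [0.95 0.82 0.27] j [  6.  -4. -24.   0. -70.  26.]
```

View pics/a9.png

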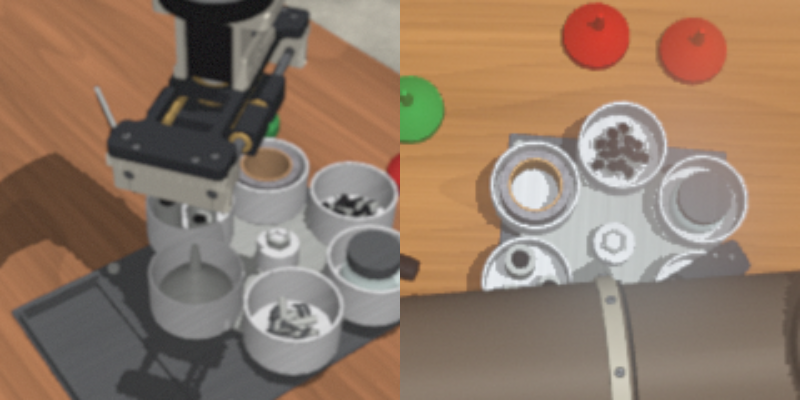

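```bash
python3 -m creep '[{"ax":0,"ay":0,"az":0,"tx":0,"ty":-0.025,"tz":0.033,"fingers":0},{"ax":0,"ay":0,"az":0,"tx":0,"ty":-0.05,"tz":0.066,"fingers":0},{"ax":0,"ay":0,"az":0,"tx":0,"ty":-0.075,"tz":0.099,"fingers":0},{"ax":0,"ay":0,"az":0,"tx":0,"ty":-0.1,"tz":0.132,"fingers":0},{"ax":0,"ay":0,"az":0,"tx":0,"ty":-0.125,"tz":0.165,"fingers":0}]'
python3 -m creep '[{"ax":0,"ay":0,"az":0,"tx":0,"ty":-0.025,"tz":0.033,"fingers":0},{"ax":0,"ay":0,"az":0,"tx":0,"ty":-0.05,"tz":0.066,"fingers":0},{"ax":0,"ay":0,"az":0,"tx":0,"ty":-0.075,"tz":0.099,"fingers":0},{"ax":0,"ay":0,"az":0,"tx":0,"ty":-0.1,"tz":0.132,"fingers":0},{"ax":0,"ay":0,"az":0,"tx":0,"ty":-0.118,"tz":0.155,"fingers":0}]'
python3 -m creep '[{"ax":0,"ay":0,"az":0,"tx":0,"ty":0,"tz":0,"fingers":0},{"ax":0,"ay":0,"az":0,"tx":0,"ty":0,"tz":0,"fingers":0}]'
python3 -c "
from plant import r,viewer
from h import *
b=viewer.capture('top')['pixels'];a=viewer.capture('side')['pixels'];
cv2.imwrite('pics/b0.png',b)
cv2.imwrite('pics/b1.png',cv2.resize(b[190:390,270:430],None,fx=3,fy=3,interpolation=2))"
```

```text
time_s: 13.35
tcp_pos: [0.4317, 0.058, 0.2603]
eef_rot: [37.5, 90.0, 159.5]
contact_force: [0.8, -1.2, 0.8]
gripper_width: 0.0003
time_s: 13.85
tcp_pos: [0.4499, 0.2526, 0.2599]
eef_rot: [96.3, 89.9, -141.7]
contact_force: [-0.1, 0.3, 0.1]
gripper_width: 0.0003
time_s: 14.05
tcp_pos: [0.4498, 0.2507, 0.2596]
eef_rot: [102.5, 89.9, -135.4]
contact_force: [-0.3, 0.2, 0.2]
gripper_width: 0.0005
```

View pics/b1.png

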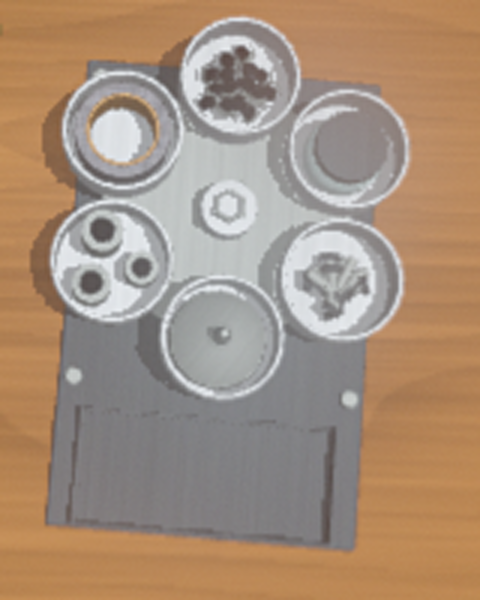

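View pics/b0.png

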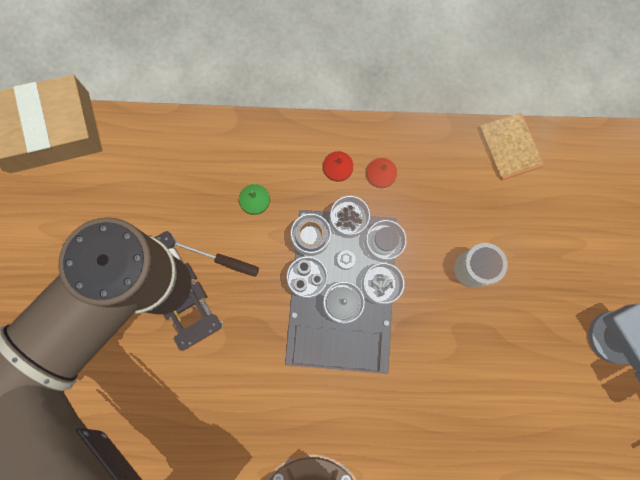

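```bash
python3 -c "
from plant import r,viewer
from h import *
c=viewer.capture('top')
f=lambda x,y,z:topl(c,270+x/3,190+y/3,z)[:2]
P=[(222,337),(338,279),(350,149),(240,75),(121,129),(112,261)]
W=np.array([f(x,y,.08) for x,y in P]);ax=W.mean(0);print(ax)
for k,p in enumerate(W): d=p-ax;print((np.degrees(np.arctan2(d[1],d[0]))-60*k)%360)
sp=f(222,333,.112)
for nm,q in(('cup',W[0]),('spout',sp)):
  for yaw in(-3.0,-3.4):
    b=np.radians(yaw);d=q-ax;print(nm,yaw,'base x,y',d@[np.cos(b),np.sin(b)],d@[-np.sin(b),np.cos(b)])
tr=np.array([f(75,406,.02),f(334,430,.02),f(66,520,.02),f(325,543,.02)]).mean(0)-ax;print('tray dir',np.degrees(np.arctan2(tr[1],tr[0])))
print('screw/tin',topl(c,257,271,.01),topl(c,175,243,.01),topl(c,487,264,.102))"
```

```text
[ 0.55604945 -0.06635872]
177.11698271564237
176.21321534182448
176.4583840328042
176.66921125595792
176.78600386314363
177.39313787275466
cup -3.0 base x,y -0.10026945064887828 -0.00020472378649558968
cup -3.4 base x,y -0.10026557792305282 -0.0009047259324347525
spout -3.0 base x,y -0.09984699796265346 0.0024616124852844686
spout -3.4 base x,y -0.09986174991925716 0.001764494614777291
tray dir 175.57541483056124
screw/tin [0.52945477 0.14089752 0.01      ] [0.59108259 0.33784049 0.01      ] [ 0.54849207 -0.3767923   0.102     ]
```

```bash
python3 -c "
from plant import order
print(order.close_job())"
```

```text
the job is handed in; nothing more can be done
None
```

I turned the carousel about 145° counter-clockwise, so the oil can's cup now stands at the front of the base. The closed fingertips pushed from outside, against a cup wall in one of the rim's hollows. I then drew the hand outward, up and aside, and handed the job in at about 14 s of the 51 s allowed. The hand-in gives no verdict.

- **Oil can position:** in the top picture its centre measures about 2 mm off the base's centre line (limit 16 mm) and about 100 mm from the axis.
- **Carousel angle:** the six cup rims give an average of 176.8° for the oil can's cup. The base's front direction is 176.8° from the plate edges, and 175.6° from a rougher reading off the tray edges. That difference is only about 2 mm at the cup.
- **Forces:** the tool force readings at the end of each move stayed near 2 N or less.
- **Loose things:** the oil can, jar and tape roll appear upright in their cups in the last pictures. The screwdriver and paint tin look unmoved by eye. I did not re-detect them for a new position.
- **Not checked:** I did not measure the carousel's speed at the end. The last picture came over 2 s after the last push, against a carousel said to stop within a few degrees.
- **Problem on the way:** my first move command was refused as "invalid input" because I had left out some keys. Nothing moved, and I sent it again in full.

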